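Set the blank input selector by its clicks and switch over

TASK

The input selector on the video switch box has no markings. Turn its cream knob anticlockwise until it is at its end stop, without forcing it against the stop, then clockwise by exactly three clicks. Only when it stands there, press the red button all the way down and let it come back up; leave the other things on the table and box where they are.

Things in the scene. Friction and masses are not known exactly. Their poses are not given: they have to be found in the camera images.
- knob_grip (a point): centre of the selector's blank cream bar knob, on its turning axis (vertical), 30 mm above the box's top panel; x lies along the bar. Bar 44 long, 14 thick, 40 high, its top 17 mm above this point; under it discs up to 58 across end 9 mm above the panel. 24 degrees a click, 8 positions, clockwise as seen from above, no pointer; starts several clicks off the anticlockwise stop, wherever that is: the bar's angle does not tell
- wafer (a joint): the contact hidden inside the switch, in m: 0 at the first position (the anticlockwise end), +0.000002 (0.002 mm) per clockwise click, so the reading's noise drowns it: it cannot be used to count. The knob drops into each position by itself when let go (detent peak about 0.1 to 0.15 N m); the end stop is solid, about 3 degrees past the first position
- twist (a joint): twist of the whole switch body in the panel, rad, 0 at rest, springy at 6 N m per rad, either way. A calm turn through a click twists it by at most 0.03; turning on against the end stop with over 0.6 N m (0.1 rad) strains the switch in its panel and counts as forcing it
- take_top (a point): centre of the top face of the red round push button, 28 mm across, in a black housing on the box's top panel, 22 mm above the panel, at the other end of the panel from the knob (either side); it is pressed straight down
- take (a joint): travel of the red button, m: 0 up, 0.006 fully down (about 5 N), springs back up when let go
- console: the video switch box: low grey bench box with dark top panel, 204 x 294 x 55 mm, fixed to the table; origin at the centre of its underside; y along its long side. The panel is 55 mm above the table
- mouse: cream two-button mouse, 95 x 60 x 35 mm, on the table. Leave alone
- board: small green circuit board with parts on it, 90 x 65 x 15 mm, on the table. Leave alone
- joystick: black joystick, base 100 x 100 x 36 mm, red ball on top at 105 mm height. Leave alone
- mug: blue ceramic mug, 80 mm across, 90 mm high. Leave alone
- driver: screwdriver lying on the table. Leave alone
- drive: silver disc drive, 170 x 146 x 41 mm, on the table. Leave alone
- adapter: small black plug adapter with brass tip, 22 x 44 x 14 mm, lying on the box's top panel near its far edge. Leave alone

How it is judged (in metres and radians):
On the way, in this order (a step that is already met when the one before it is completed fails the run):
1. the selector is at its anticlockwise end (first position) (value of joint wafer below 5e-07 m), for 0.1 s.
2. the selector stands three clicks clockwise of the end (value of joint wafer between 5.4e-06 and 6.6e-06 m), for 0.3 s.
3. the red button is pressed down with the selector there (all of step 2 and value of joint take above 0.0048 m), for 0.05 s.
At the end, for the whole second after the job is handed in: The selector rests in its third position clockwise of the end position (within 0.3 of a click), the switch body not twisted (within 0.02 rad), the red button back up (less than 1.5 mm down) (all of step 2 and value of joint take below 0.0015 m and value of joint twist between -0.02 and 0.02 rad); the robot touches nothing.
It fails at once if the selector is forced: the switch body twists in the panel by more than 0.1 rad (value of joint twist above 0.1 rad or value of joint twist below -0.1 rad).
It fails at once if the red button is pressed (over 3 mm) while the selector is not on the third click (value of joint take above 0.003 m and not (value of joint wafer between 5.4e-06 and 6.6e-06 m)).
It fails at once if another thing on the table or box is moved by more than 30 mm (distance of any of mouse, board, joystick, mug, driver, drive, adapter from where it was at the start of the episode above 0.03 m).
It also fails if it takes over 72 s, if anything falls off the work surface, if the arm or the gripper's body presses on something with over 40 N, if the wrist force passes 120 N, or if a joint passes its speed limit or range.

ROBOT

A 7-joint arm with a two-finger parallel gripper is mounted at the origin on the work surface. World frame = base frame: x ahead of the robot, y to its left, z up, the work surface at z = 0. Lengths are in m, angles in degrees, forces in N, time in s.
With the tool pointing down it reaches from about 0.425 to 0.875 m from the base axis. Payload 4.7 kg.
Tool frame: the origin (TCP) lies at the centre of the arm's flange, where the gripper is bolted on; the fingertips stand 182 mm ahead of it and the grasp point (between the pads) lies 164 mm ahead of it; z points along the fingers, y is the line along which they close (so a half turn about z gives the same grasp; the last joint's range is limited). The gripper opens to 87 mm and grips with 3 to 60 N. Pads are 19 mm wide; open, the fingers measure 117 mm over their backs; the gripper's body (75 mm by 190 mm) begins 51 mm behind the grasp point.
Start: joints at [-69.379, 18.392, -4.016, 83.108, 1.295, 78.541, -3.26], TCP at [0.22, 0.612, 0.405] pointing down, gripper open.
Joint ranges: [-163.93, 163.93], [-17.29, 119.83], [-79.2, 71.16], [3.27, 140.29], [-89.18, 269.18], [5.43, 117.66], [-154.24, 154.24]. Speed limits (degrees/s): [147.25, 147.25, 180, 180, 180, 180, 180].

INTERFACE

Orientations are given as a 3x3 rotation matrix whose columns are the frame's x, y, z axes.
In Python, from workcell import ctrl gives the robot as it stands.
- The arm moves only by the tool servo_tool, never from a script. Its argument "increments" is a list of rows, each a list of 7 numbers: the opening, from 0 (shut) to 1 (fully open), then the shift along the tool's x, y, z in cm, then the turn, a rotation vector about the tool's x, y, z in rad. A call has exactly 5 rows; each row shifts and turns the commanded pose from where the row before left it, along the tool's axes as they then stand; what a row does not reach is not made up. A row lasts 1/12 s, in which the tool goes at most 41.7 mm and 7.16 degrees, less where a joint would pass 70% of its speed; a pose out of reach is approached as far as the arm can. A call is refused whole if a number of a shift passes 4.17 or a number of a turn 0.125, either way. A call with a gripper value outside its range is refused whole. The fingers move at their own pace and stop on an object; "force" is the grip in N (left out, the last holds). Time passes only in rows, so rows that do not move let the fingers close, or fill a call up. It gives the time, the measured TCP pose, the force, the opening and the grip force at its end, in the units of the state.
- ctrl.get_state(): the state, without advancing time (a new reading comes with each control period).
- ctrl.get_image(name): name is "side" or "top" or "wrist"; returns a dict with "frame" (420x560x3 uint8, blue, green, red), "mtx" (3x3 intrinsics, pixels), "R" (3x3) and "t" (3): a world point X has camera coordinates R X + t. Camera axes: x right, y down, z forward; pixel columns grow to the right and rows downward; lengths in m; the calibration is good to about 2 mm. A picture is of the moment at which its call begins. There is no depth.
- ctrl.sign_off(): hands the job in; it is judged then, once.
Trained networks look in the newest picture that a camera, given by its name, has taken for a name from the list of things; names that differ only in an ending like _2 or _b are one class to them, and where a whole thing is asked for, a point or a joint stands for the part that bears it (a point fixed in the world has none). Each returns a list of dicts, best first, with "confidence" (0 to 1); they miss things now and then, are a little off and sometimes report something else, mostly with a low value. They report only what shows in the picture. A call takes as long as a camera call.
- ctrl.spot_in(thing, camera): "at" ([x, y, z] in m, in world coordinates, good to about 4 mm: the middle of the surface that is visible of it).
- ctrl.masks_of(thing, camera): "pixels" (420x560 bool, what is visible of it).
The state is a dict: "t": time; "joint_positions": joint angles; "qd": joint speeds; "joint_efforts": joint torques, N m; "tool_pos": TCP position; "tool_rot": TCP orientation; "force": force on the tool from outside, world axes, zero at the start; "moment": the same for the moment, N m; "grip_width": finger opening in m; "grip_force": force on a finger pad.
Only numpy, scipy, OpenCV 4.12 (cv2) and the standard library are available. Lean on these libraries where they do the work, as an engineer would, in place of code of your own. Each camera call takes 0.05 s, during which the arm holds its last target. There are 200 camera calls.

## Working session

There is one attempt and no reset: what is moved stays moved. The work goes in short steps, Python scripts to look and compute and a tool call to move; the robot and the scene stay as the last step left them, time stands still between calls to the robot, and variables do not carry over. Pictures are saved under pics/ and viewed, at most 10 in all, crops included, and the job is handed in when it is done.

Besides the shell and the picture viewer there is one more tool, called after "Call:" as name(argument=value, ...), one argument or row to a line, values as JSON. servo_tool: Moves the arm, as the interface text tells. Its arguments: {"type":"object","properties":{"increments":{"type":"array"},"force":{"type":"number"}},"required":["increments"]}

```bash
mkdir -p pics; python3 - <<'E'
from workcell import ctrl
import cv2,numpy as np
s=ctrl.get_state();print(s['t'],s['tool_pos'],np.round(s['tool_rot'],3),s['force'],s['moment'])
ims=[ctrl.get_image(n)['frame'] for n in('top','side')]
cv2.imwrite('pics/a.png',cv2.resize(np.vstack(ims),(400,600)) if 0 else ims[0]);cv2.imwrite('pics/b.png',ims[1])
for n in ['knob_grip','take_top','console','adapter','joystick','mug','drive']:
  for c in('top','side'):
    for d in ctrl.spot_in(n,c)[:2]: print(n,c,np.round(d['at'],4),round(d['confidence'],2))
E
```

```text
0.0 [0.2202997  0.6113047  0.40367693] [[-0.941  0.339 -0.001]
 [ 0.339  0.941 -0.002]
 [-0.    -0.002 -1.   ]] [ 0.89667863 -0.46181036 -0.09669396] [-0.05095815 -0.01633099 -0.07074569]
knob_grip top [ 0.5388 -0.166   0.099 ] 0.4
knob_grip side [ 0.543  -0.1717  0.0872] 0.6
take_top side [ 0.5239 -0.0249  0.0794] 0.55
console top [ 0.5372 -0.1684  0.0975] 0.61
console side [ 0.5431 -0.126   0.0587] 0.6
adapter top [ 0.6164 -0.0641  0.0688] 0.55
adapter side [ 0.6212 -0.0711  0.0678] 0.66
adapter side [ 0.5253 -0.024   0.077 ] 0.55
joystick top [0.6035 0.3981 0.0351] 0.72
joystick top [ 0.5353 -0.159   0.0672] 0.7
joystick side [0.6065 0.3852 0.0422] 0.62
mug top [ 0.6331 -0.3894  0.039 ] 0.72
mug top [ 0.4871 -0.3799  0.0347] 0.64
mug side [ 0.6278 -0.374   0.0528] 0.82
drive top [ 0.4993 -0.6227  0.0428] 0.81
drive side [ 0.5082 -0.5935  0.0436] 0.89
```

View pics/a.png

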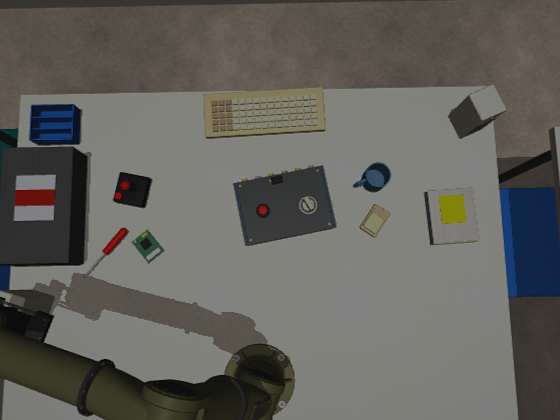

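View pics/b.png

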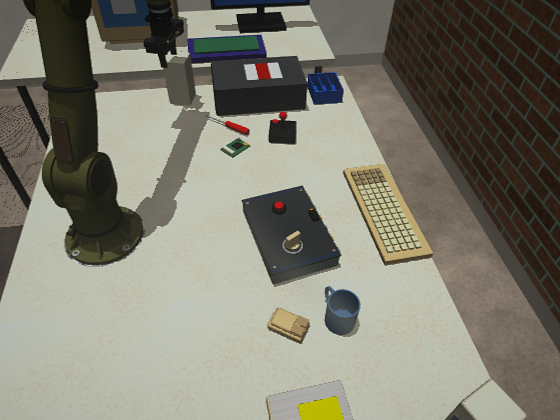

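The top picture shows the box with the cream knob at about (309,205), the red button at (263,211) and the adapter at (277,180). In the side view the knob is at (292,240) and the button at (279,207). I'll move above the knob next.

Call:
servo_tool(
  increments=[
    [1,-3.16,-1.1,0,0,0,0],
    [1,-3.16,-1.1,0,0,0,0],
    [1,-3.16,-1.1,0,0,0,0],
    [1,-3.16,-1.1,0,0,0,0],
    [1,-3.16,-1.1,0,0,0,0],
  ],
)

```text
t: 1.22
tool_pos: [0.3514, 0.5051, 0.405]
tool_rot: [[-0.941, 0.339, 0.0], [0.339, 0.941, 0.0], [-0.0, 0.0, -1.0]]
force: [0.3, 0.4, -0.1]
grip_width: 0.0867
grip_force: 0.0
```

Call:
servo_tool(
  increments=[
    [1,-3.16,-1.1,0,0,0,0],
    [1,-3.16,-1.1,0,0,0,0],
    [1,-3.16,-1.1,0,0,0,0],
    [1,-3.16,-1.1,0,0,0,0],
    [1,-3.16,-1.1,0,0,0,0],
  ],
)

```text
t: 1.63
tool_pos: [0.4814, 0.3998, 0.4051]
tool_rot: [[-0.941, 0.339, 0.0], [0.339, 0.941, 0.0], [-0.0, 0.001, -1.0]]
force: [0.4, 0.8, -0.0]
grip_width: 0.0873
grip_force: 0.0
```

Call:
servo_tool(
  increments=[
    [1,-1.66,-3.42,0,0,0,0],
    [1,-1.66,-3.42,0,0,0,0],
    [1,-1.66,-3.42,0,0,0,0],
    [1,-1.66,-3.42,0,0,0,0],
    [1,-1.66,-3.42,0,0,0,0],
  ],
)

```text
t: 2.05
tool_pos: [0.5004, 0.21, 0.4049]
tool_rot: [[-0.941, 0.339, 0.0], [0.339, 0.941, 0.0], [-0.0, 0.001, -1.0]]
force: [0.8, 0.2, 0.1]
grip_width: 0.0871
grip_force: 0.0
```

Call:
servo_tool(
  increments=[
    [1,-1.66,-3.42,0,0,0,0],
    [1,-1.66,-3.42,0,0,0,0],
    [1,-1.66,-3.42,0,0,0,0],
    [1,-1.66,-3.42,0,0,0,0],
    [1,-1.66,-3.42,0,0,0,0],
  ],
)

```text
t: 2.47
tool_pos: [0.5204, 0.021, 0.4051]
tool_rot: [[-0.941, 0.339, 0.001], [0.339, 0.941, 0.001], [-0.001, 0.001, -1.0]]
force: [0.4, -0.1, -0.2]
grip_width: 0.0869
grip_force: 0.0
```

Call:
servo_tool(
  increments=[
    [1,-1.66,-3.42,0,0,0,0],
    [1,-1.66,-3.42,0,0,0,0],
    [1,-1.66,-3.42,0,0,0,0],
    [1,-1.66,-3.42,0,0,0,0],
    [1,-1.66,-3.42,0,0,0,0],
  ],
)

```text
t: 2.88
tool_pos: [0.5405, -0.1679, 0.4052]
tool_rot: [[-0.941, 0.339, 0.001], [0.339, 0.941, 0.0], [-0.001, 0.001, -1.0]]
force: [0.4, -0.6, -0.5]
grip_width: 0.087
grip_force: 0.0
```

```bash
python3 - <<'E'
from workcell import ctrl
import cv2,numpy as np
s=ctrl.get_state();print(s['t'],s['tool_pos'],np.round(s['tool_rot'],3),np.round(s['joint_positions'],1),s['force'],s['moment'])
w=ctrl.get_image('wrist');cv2.imwrite('pics/c.png',w['frame']);np.savez('w.npz',**w)
print('cam',-w['R'].T@w['t'],w['R'][2])
for n in ['knob_grip','take_top','console']:
    for d in ctrl.spot_in(n,'wrist')[:2]: print(n,np.round(d['at'],4),round(d['confidence'],2))
E
```

```text
2.8833 [ 0.54052693 -0.16791223  0.40518712] [[-0.941  0.339  0.001]
 [ 0.339  0.941  0.   ]
 [-0.001  0.001 -1.   ]] [-13.9   8.5  31.7  96.4  -4.6  76.3  88.8] [ 0.38558341 -0.59694207 -0.52229021] [-0.01737594 -0.02990438 -0.00278212]
cam [ 0.46853987 -0.14220004  0.38470363] [ 0.26336227 -0.09327091 -0.96017751]
knob_grip [ 0.5347 -0.1614  0.0991] 0.6
take_top [ 0.5246 -0.0227  0.0806] 0.83
console [ 0.529  -0.0733  0.057 ] 0.68
```

View pics/c.png

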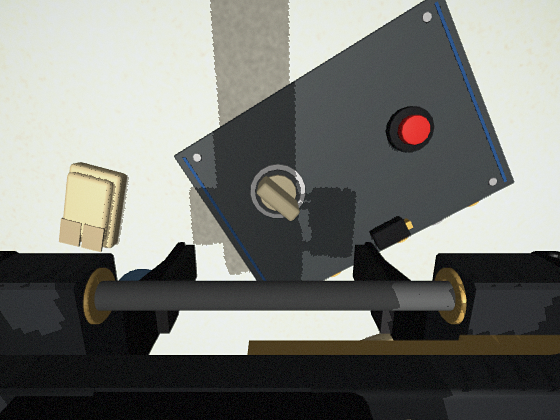

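The wrist view shows the knob's bar from about (258,182) to (298,212) and the red button at (416,129). I'll enlarge the knob to measure the bar.

```bash
python3 - <<'E'
import cv2,numpy as np
w=np.load('w.npz');f=w['frame'];c=f[155:235,235:315]
cv2.imwrite('pics/d.png',cv2.resize(c,(600,600),interpolation=cv2.INTER_CUBIC))
E
cat > h.py <<'E'
import numpy as np
def ray(w,u,v,z):
    d=w['R'].T@np.linalg.inv(w['mtx'])@np.array([u,v,1.]);c=-w['R'].T@w['t']
    return c+d*(z-c[2])/d[2]
E
```

```text
(no output)
```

View pics/d.png

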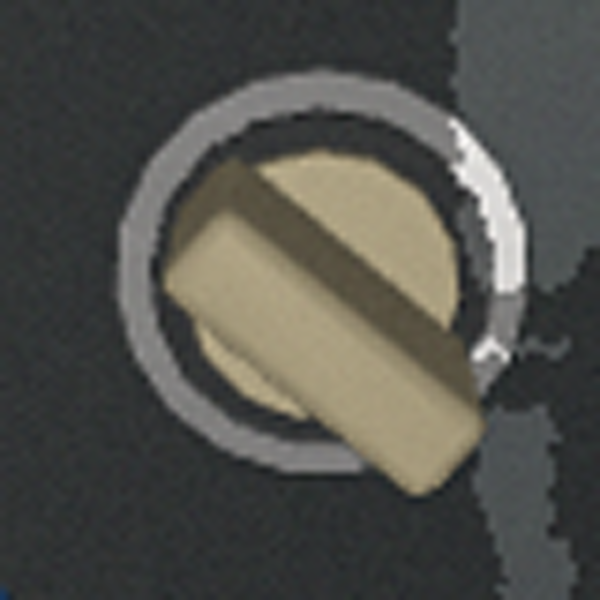

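The crop shows the bar's top face with corners at about (165,280), (228,205), (485,420), (420,495), and the ring centred near (322,272).

```bash
python3 - <<'E'
import numpy as np,cv2
from h import ray
w=np.load('w.npz')
P=lambda x,y,z:ray(w,235+(x+.5)/7.5-.5,155+(y+.5)/7.5-.5,z)
C=[P(*p,.102) for p in[(165,280),(228,205),(485,420),(420,495)]]
print('ctr',np.mean(C,0),'lens',[np.linalg.norm(C[i]-C[i-1]) for i in range(4)])
d=(C[2]+C[3])-(C[0]+C[1]);print('bar ang',np.degrees(np.arctan2(d[1],d[0])))
for z in(.057,.06,.064):print('ring',P(322.5,272.5,z),np.linalg.norm(P(118,272,z)-P(527,272,z)))
f=w['frame'].astype(int);m=(f[...,2]>150)&(f[...,1]<90)&(f[...,0]<90);m[:, :300]=0
v,u=np.nonzero(m);print(len(u),ray(w,u.mean(),v.mean(),.077),(u.min(),u.max(),v.min(),v.max()))
E
```

```text
ctr [ 0.54014051 -0.16399999  0.102     ] lens [np.float64(0.04136922064454847), np.float64(0.011959355719496531), np.float64(0.04117475524946855), np.float64(0.012440126704666451)]
bar ang 29.29621128901901
ring [ 0.54062417 -0.1641023   0.057     ] 0.057072313411120255
ring [ 0.53996426 -0.16390179  0.06      ] 0.056549838455268044
ring [ 0.53908439 -0.16363445  0.064     ] 0.055853205180798456
632 [ 0.52466146 -0.02207973  0.077     ] (np.int64(402), np.int64(429), np.int64(116), np.int64(144))
```

Knob centre is (0.540, -0.164) and the bar lies at 29.3°. I'll turn the tool clockwise by 131° so the wrist has room to turn anticlockwise.

Call:
servo_tool(
  increments=[
    [1,0,0,0,0,0,0.1142],
    [1,0,0,0,0,0,0.1142],
    [1,0,0,0,0,0,0.1142],
    [1,0,0,0,0,0,0.1142],
    [1,0,0,0,0,0,0.1142],
  ],
)

```text
t: 3.5
tool_pos: [0.5411, -0.1638, 0.4047]
tool_rot: [[-0.607, 0.795, 0.0], [0.795, 0.607, 0.001], [0.001, 0.001, -1.0]]
force: [-0.0, 0.4, -1.0]
grip_width: 0.087
grip_force: 0.0
```

Call:
servo_tool(
  increments=[
    [1,0,0,0,0,0,0.1142],
    [1,0,0,0,0,0,0.1142],
    [1,0,0,0,0,0,0.1142],
    [1,0,0,0,0,0,0.1142],
    [1,0,0,0,0,0,0.1142],
  ],
)

```text
t: 3.92
tool_pos: [0.5411, -0.1637, 0.4047]
tool_rot: [[-0.081, 0.997, 0.0], [0.997, 0.081, 0.001], [0.001, 0.0, -1.0]]
force: [0.4, 1.2, 0.1]
grip_width: 0.0869
grip_force: 0.0
```

Call:
servo_tool(
  increments=[
    [1,0,0,0,0,0,0.1142],
    [1,0,0,0,0,0,0.1142],
    [1,0,0,0,0,0,0.1142],
    [1,0,0,0,0,0,0.1142],
    [1,0,0,0,0,0,0.1142],
  ],
)

```text
t: 4.33
tool_pos: [0.5411, -0.1638, 0.4047]
tool_rot: [[0.471, 0.882, 0.0], [0.882, -0.471, 0.001], [0.001, -0.001, -1.0]]
force: [-0.4, -0.2, -0.5]
grip_width: 0.0872
grip_force: 0.0
```

Call:
servo_tool(
  increments=[
    [1,0,0,0,0,0,0.1142],
    [1,0,0,0,0,0,0.1142],
    [1,0,0,0,0,0,0.1142],
    [1,0,0,0,0,0,0.1142],
    [1,0,0,0,0,0,0.1142],
  ],
)

```text
t: 4.75
tool_pos: [0.5411, -0.1638, 0.4047]
tool_rot: [[0.873, 0.488, 0.0], [0.488, -0.873, 0.001], [0.001, -0.001, -1.0]]
force: [-0.2, -0.4, -1.3]
grip_width: 0.0872
grip_force: 0.0
```

```bash
cat >> h.py <<'E'
def st(ctrl):
    s=ctrl.get_state();R=np.array(s['tool_rot'])
    print('t %.2f pos %s yaw %.1f j7 %.1f'%(s['t'],np.round(s['tool_pos'],4),np.degrees(np.arctan2(R[1,0],R[0,0])),s['joint_positions'][6]),'f',np.round(s['force'],2),'m',np.round(s['moment'],3),'w',round(s['grip_width'],4),s['grip_force'])
    return s,R
E
python3 - <<'E'
from workcell import ctrl
from h import *
import cv2
s,R=st(ctrl)
print('tool shift cm',R.T@(np.array([.540,-.164,.252])-s['tool_pos'])*100)
w=ctrl.get_image('wrist');np.savez('w2.npz',**w);cv2.imwrite('pics/e.png',w['frame'])
for n in['knob_grip','take_top']:
  for d in ctrl.spot_in(n,'wrist')[:1]:print(n,d['at'],d['confidence'])
E
```

```text
t 4.75 pos [ 0.5411 -0.1638  0.4047] yaw 29.2 j7 -40.7 f [-0.21 -0.36 -1.32] m [-0.035  0.061 -0.035] w 0.0872 0.0
tool shift cm [-0.11822949 -0.01711207 15.26604982]
knob_grip [0.5412, -0.1624, 0.1003] 0.59
```

View pics/e.png

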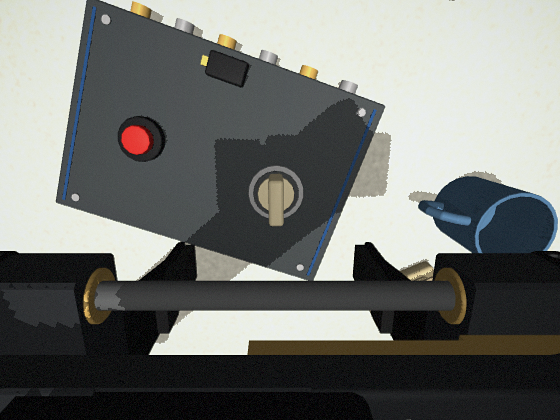

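The bar is now vertical in the picture at column 276, rows 170 to 226, so it lines up with the fingers; the red button is at (134,140).

Call:
servo_tool(
  increments=[
    [1,-0.1,0,2.4,0,0,0],
    [1,0,0,2.4,0,0,0],
    [1,0,0,2.4,0,0,0],
    [1,0,0,2.4,0,0,0],
    [1,0,0,1.4,0,0,0],
  ],
)

```text
t: 5.32
tool_pos: [0.5392, -0.1651, 0.2921]
tool_rot: [[0.869, 0.494, -0.003], [0.494, -0.869, 0.001], [-0.002, -0.003, -1.0]]
force: [-0.6, 0.4, 0.2]
grip_width: 0.0872
grip_force: 0.0
```

```bash
python3 - <<'E'
from workcell import ctrl
from h import *
s,R=st(ctrl)
w=np.load('w2.npz')
f=w['frame'].astype(int)
m=(f[...,2]>150)&(f[...,2]-f[...,0]>20)&(f[...,1]>120);m[:165]=0;m[230:]=0;m[:,:250]=0;m[:,305:]=0
for v in(172,185,198,205,212,218,224):
  u=np.nonzero(m[v])[0];print(v,u.min() if len(u) else 0,u.max() if len(u) else 0)
for v in(171.,225.): print(ray(w,276.5,v,.102))
print(ray(w,276.5,198,.102))
f=w['frame'].astype(int);m=(f[...,2]>150)&(f[...,1]<90)&(f[...,0]<90);m[:,200:]=0
v,u=np.nonzero(m);print('red',ray(w,u.mean(),v.mean(),.077))
print(R.T@(np.array([.540,-.164,.252])-s['tool_pos'])*100)
E
```

```text
t 5.32 pos [ 0.5392 -0.1651  0.2921] yaw 29.6 j7 -36.5 f [-0.63  0.41  0.17] m [-0.039  0.185 -0.017] w 0.0872 0.0
172 0 0
185 261 290
198 259 292
205 262 289
212 271 281
218 271 281
224 271 281
[ 0.56808418 -0.15033508  0.102     ]
[ 0.52407409 -0.17503992  0.102     ]
[ 0.54660741 -0.16239096  0.102     ]
red [ 0.52559342 -0.02203356  0.077     ]
[ 0.13164808 -0.04618137  4.0136149 ]
```

Call:
servo_tool(
  increments=[
    [1,0.1,0,1.0,0,0,0],
    [1,0,0,1.0,0,0,0],
    [1,0,0,1.0,0,0,0],
    [1,0,0,0.9,0,0,0],
    [1,0,0,0,0,0,0],
  ],
)

```text
t: 5.73
tool_pos: [0.5403, -0.1657, 0.2542]
tool_rot: [[0.871, 0.49, -0.002], [0.49, -0.871, 0.0], [-0.002, -0.001, -1.0]]
force: [-0.0, 0.6, -0.1]
grip_width: 0.0869
grip_force: 0.0
```

Call:
servo_tool(
  increments=[
    [0,0,0,0,0,0,0],
    [0,0,0,0,0,0,0],
    [0,0,0,0,0,0,0],
    [0,0,0,0,0,0,0],
    [0,0,0,0,0,0,0],
  ],
  force=15,
)

```text
t: 6.15
tool_pos: [0.5409, -0.1662, 0.2563]
tool_rot: [[0.872, 0.49, 0.001], [0.49, -0.872, 0.0], [0.001, 0.0, -1.0]]
force: [0.8, 1.1, 0.4]
grip_width: 0.0615
grip_force: 0.0
```

Call:
servo_tool(
  increments=[
    [0,0,0,0,0,0,0],
    [0,0,0,0,0,0,0],
    [0,0,0,0,0,0,0],
    [0,0,0,0,0,0,0],
    [0,0,0,0,0,0,0],
  ],
)

```text
t: 6.57
tool_pos: [0.5407, -0.1661, 0.2558]
tool_rot: [[0.872, 0.49, 0.0], [0.49, -0.872, 0.0], [0.0, -0.0, -1.0]]
force: [-0.5, 0.5, -0.7]
grip_width: 0.0283
grip_force: 0.0
```

```bash
python3 - <<'E'
from workcell import ctrl
from h import *
st(ctrl)
E
```

```text
t 6.57 pos [ 0.5407 -0.1661  0.2558] yaw 29.3 j7 -35.0 f [-0.45  0.51 -0.66] m [-0.08   0.172 -0.05 ] w 0.0283 0.0
```

Call:
servo_tool(
  increments=[
    [0,0,-0.1,0.1,0,0,0],
    [0,0,0,0,0,0,0],
    [0,0,0,0,0,0,0],
    [0,0,0,0,0,0,0],
    [0,0,0,0,0,0,0],
  ],
)

```text
t: 6.98
tool_pos: [0.5402, -0.1652, 0.2546]
tool_rot: [[0.872, 0.49, -0.0], [0.49, -0.872, -0.0], [-0.0, -0.0, -1.0]]
force: [0.4, -0.2, -1.9]
grip_width: 0.0138
grip_force: 15.0
```

```bash
python3 - <<'E'
from workcell import ctrl
from h import *
st(ctrl)
E
```

```text
t 6.98 pos [ 0.5402 -0.1652  0.2546] yaw 29.3 j7 -35.0 f [ 0.36 -0.17 -1.92] m [-0.094  0.021  0.005] w 0.0138 14.999725635861978
```

Call:
servo_tool(
  increments=[
    [0,0,0,0,0,0,-0.035],
    [0,0,0,0,0,0,-0.035],
    [0,0,0,0,0,0,-0.035],
    [0,0,0,0,0,0,0],
    [0,0,0,0,0,0,0],
  ],
)

```text
t: 7.4
tool_pos: [0.5402, -0.1653, 0.2546]
tool_rot: [[0.816, 0.577, 0.0], [0.577, -0.816, -0.0], [0.0, 0.0, -1.0]]
force: [1.5, -0.3, -3.3]
grip_width: 0.0139
grip_force: 15.0
```

```bash
cat > s.py <<'E'
from workcell import ctrl
from h import *
st(ctrl)
E
python3 s.py
```

```text
t 7.40 pos [ 0.5402 -0.1653  0.2546] yaw 35.3 j7 -29.5 f [ 1.5  -0.31 -3.28] m [-0.141 -0.138 -0.08 ] w 0.0139 14.999544375459664
```

Call:
servo_tool(
  increments=[
    [0,0,0,0,0,0,-0.11],
    [0,0,0,0,0,0,-0.11],
    [0,0,0,0,0,0,-0.11],
    [0,0,0,0,0,0,-0.06],
    [0,0,0,0,0,0,-0.029],
  ],
)

```text
t: 7.82
tool_pos: [0.5404, -0.1656, 0.2546]
tool_rot: [[0.509, 0.861, 0.001], [0.861, -0.509, -0.001], [-0.0, 0.001, -1.0]]
force: [2.7, -1.3, -3.8]
grip_width: 0.014
grip_force: 15.0
```

```bash
python3 s.py
```

```text
t 7.82 pos [ 0.5404 -0.1656  0.2546] yaw 59.4 j7 -6.7 f [ 2.72 -1.29 -3.81] m [-0.413 -0.364 -0.135] w 0.014 14.999438508530147
```

Call:
servo_tool(
  increments=[
    [0,0,0,0,0,0,-0.11],
    [0,0,0,0,0,0,-0.11],
    [0,0,0,0,0,0,-0.11],
    [0,0,0,0,0,0,-0.06],
    [0,0,0,0,0,0,-0.029],
  ],
)

```text
t: 8.23
tool_pos: [0.5407, -0.1656, 0.2546]
tool_rot: [[0.114, 0.993, 0.002], [0.993, -0.114, -0.001], [-0.001, 0.002, -1.0]]
force: [3.4, -1.9, -5.2]
grip_width: 0.0138
grip_force: 15.0
```

```bash
python3 s.py
```

```text
t 8.23 pos [ 0.5407 -0.1656  0.2546] yaw 83.4 j7 16.1 f [ 3.36 -1.88 -5.23] m [-0.561 -0.677 -0.135] w 0.0138 14.999280832707882
```

Call:
servo_tool(
  increments=[
    [0,0,0.05,0.05,0,0,-0.11],
    [0,0,0,0,0,0,-0.11],
    [0,0,0,0,0,0,-0.11],
    [0,0,0,0,0,0,-0.06],
    [0,0,0,0,0,0,-0.029],
  ],
)

```text
t: 8.65
tool_pos: [0.5412, -0.1657, 0.2546]
tool_rot: [[-0.3, 0.954, 0.002], [0.954, 0.3, -0.001], [-0.001, 0.002, -1.0]]
force: [2.7, -0.8, -2.2]
grip_width: 0.0136
grip_force: 15.0
```

```bash
python3 s.py
```

```text
t 8.65 pos [ 0.5412 -0.1657  0.2546] yaw 107.4 j7 39.1 f [ 2.67 -0.81 -2.21] m [-0.34  -0.437 -0.154] w 0.0136 14.999665200593881
```

Call:
servo_tool(
  increments=[
    [0,0,0,0,0,0,-0.11],
    [0,0,0,0,0,0,-0.11],
    [0,0,0,0,0,0,-0.11],
    [0,0,0,0,0,0,-0.06],
    [0,0,0,0,0,0,-0.029],
  ],
)

```text
t: 9.07
tool_pos: [0.5416, -0.1654, 0.2546]
tool_rot: [[-0.662, 0.749, 0.003], [0.749, 0.662, -0.001], [-0.002, 0.002, -1.0]]
force: [3.5, -0.2, -2.7]
grip_width: 0.014
grip_force: 15.0
```

```bash
python3 s.py
```

```text
t 9.07 pos [ 0.5416 -0.1654  0.2546] yaw 131.5 j7 62.1 f [ 3.51 -0.23 -2.74] m [-0.276 -0.744 -0.094] w 0.014 14.999523581354879
```

Call:
servo_tool(
  increments=[
    [0,0,0,0,0,0,-0.11],
    [0,0,0,0,0,0,-0.11],
    [0,0,0,0,0,0,-0.11],
    [0,0,0,0,0,0,-0.06],
    [0,0,0,0,0,0,-0.029],
  ],
)

```text
t: 9.48
tool_pos: [0.5417, -0.1651, 0.2546]
tool_rot: [[-0.91, 0.415, 0.003], [0.415, 0.91, -0.0], [-0.003, 0.001, -1.0]]
force: [4.2, 0.1, -2.9]
grip_width: 0.0137
grip_force: 15.0
```

```bash
python3 s.py
```

```text
t 9.48 pos [ 0.5417 -0.1651  0.2546] yaw 155.5 j7 85.1 f [ 4.19  0.08 -2.95] m [-0.04  -0.884 -0.311] w 0.0137 15.000473916297778
```

Call:
servo_tool(
  increments=[
    [0,0,0,0,0,0,0],
    [0,0,0,0,0,0,0],
    [0,0,0,0,0,0,0],
    [0,0,0,0,0,0,0],
    [0,0,0,0,0,0,0],
  ],
)

```text
t: 9.9
tool_pos: [0.5417, -0.1651, 0.2546]
tool_rot: [[-0.908, 0.418, 0.003], [0.418, 0.908, -0.0], [-0.003, 0.001, -1.0]]
force: [5.3, -0.1, -4.1]
grip_width: 0.014
grip_force: 15.0
```

```bash
python3 s.py
```

```text
t 9.90 pos [ 0.5417 -0.1651  0.2546] yaw 155.3 j7 85.0 f [ 5.32 -0.07 -4.08] m [-0.039 -1.247 -0.214] w 0.014 14.9995554308407
```

Call:
servo_tool(
  increments=[
    [0,0,0,0,0,0,0.053],
    [0,0,0,0,0,0,0.052],
    [0,0,0,0,0,0,0],
    [0,0,0,0,0,0,0],
    [0,0,0,0,0,0,0],
  ],
)

```text
t: 10.32
tool_pos: [0.5417, -0.1651, 0.2546]
tool_rot: [[-0.86, 0.51, 0.003], [0.51, 0.86, -0.001], [-0.003, 0.001, -1.0]]
force: [5.6, -0.2, -3.5]
grip_width: 0.0141
grip_force: 15.0
```

```bash
python3 s.py
```

```text
t 10.32 pos [ 0.5417 -0.1651  0.2546] yaw 149.3 j7 79.2 f [ 5.64 -0.17 -3.47] m [-0.105 -1.216  0.042] w 0.0141 14.99950202240143
```

Call:
servo_tool(
  increments=[
    [0.4,0,0,0,0,0,0],
    [0.4,0,0,0,0,0,0],
    [0.4,0,0,0,0,0,0],
    [0.4,0,0,0,0,0,0],
    [0.4,0,0,0,0,0,0],
  ],
)

```text
t: 10.73
tool_pos: [0.5405, -0.1654, 0.2542]
tool_rot: [[-0.86, 0.51, -0.001], [0.51, 0.86, 0.0], [0.001, -0.0, -1.0]]
force: [-0.4, 0.1, 0.5]
grip_width: 0.033
grip_force: 0.0
```

```bash
python3 - <<'E'
from workcell import ctrl
from h import *
import cv2
st(ctrl)
a=ctrl.get_image('wrist')['frame']
m=[]
for i in range(4):
  b=ctrl.get_image('side')['frame']; m.append(ctrl.get_state()['moment'][2])
print(np.round(m,3))
c=cv2.resize(b[200:275,245:345],(800,600),interpolation=cv2.INTER_CUBIC)
cv2.imwrite('pics/f.png',np.hstack([cv2.resize(a,(400,300)),cv2.resize(c,(400,300))]))
E
```

```text
t 10.73 pos [ 0.5405 -0.1654  0.2542] yaw 149.3 j7 79.3 f [-0.43  0.05  0.55] m [-0.069  0.008 -0.049] w 0.033 0.0
[-0.039  0.009  0.023 -0.003]
```

View pics/f.png

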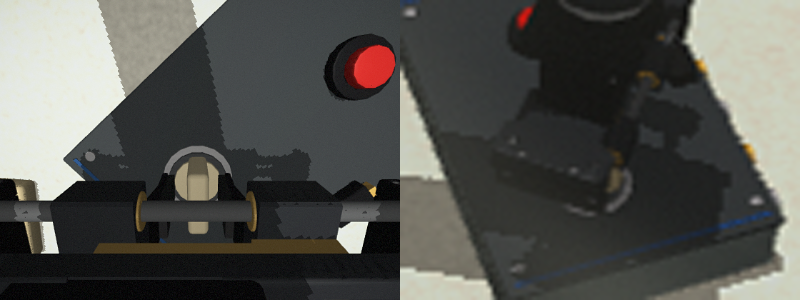

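The wrist view shows the bar upright between the open fingers at about (198,190) in the half-size picture, so the knob followed all 5 clicks. I'll regrip and probe gently for the stop.

Call:
servo_tool(
  increments=[
    [0,-0.08,0.05,0,0,0,0],
    [0,0,0,0,0,0,0],
    [0,0,0,0,0,0,0],
    [0,0,0,0,0,0,0],
    [0,0,0,0,0,0,0],
  ],
  force=20,
)

```text
t: 11.4
tool_pos: [0.5418, -0.165, 0.2543]
tool_rot: [[-0.86, 0.509, 0.0], [0.509, 0.86, 0.0], [-0.0, 0.0, -1.0]]
force: [0.0, 1.3, -0.0]
grip_width: 0.014
grip_force: 20.0
```

Call:
servo_tool(
  increments=[
    [0,0,0,0,0,0,0],
    [0,0,0,0,0,0,-0.035],
    [0,0,0,0,0,0,-0.035],
    [0,0,0,0,0,0,-0.035],
    [0,0,0,0,0,0,0],
  ],
)

```text
t: 11.82
tool_pos: [0.5418, -0.165, 0.2543]
tool_rot: [[-0.909, 0.416, 0.0], [0.416, 0.909, 0.001], [-0.0, 0.001, -1.0]]
force: [0.1, 0.6, 0.2]
grip_width: 0.0138
grip_force: 20.0
```

```bash
cat > s2.py <<'E'
from workcell import ctrl
from h import *
st(ctrl);m=[]
for i in range(6): ctrl.get_image('wrist'); m.append(ctrl.get_state()['moment'][2])
print(np.round(m,3),np.mean(m))
E
python3 s2.py
```

```text
t 11.82 pos [ 0.5418 -0.165   0.2543] yaw 155.4 j7 85.1 f [0.11 0.61 0.22] m [ 0.186 -0.135 -0.17 ] w 0.0138 19.99897303758189
[-0.192 -0.139 -0.192 -0.195 -0.201 -0.232] -0.19197204075039165
```

Call:
servo_tool(
  increments=[
    [0,0,0,0,0,0,-0.02],
    [0,0,0,0,0,0,-0.015],
    [0,0,0,0,0,0,0],
    [0,0,0,0,0,0,0],
    [0,0,0,0,0,0,0],
  ],
)

```text
t: 12.53
tool_pos: [0.5418, -0.165, 0.2543]
tool_rot: [[-0.923, 0.385, 0.0], [0.385, 0.923, 0.0], [-0.0, 0.001, -1.0]]
force: [2.6, 2.5, 0.1]
grip_width: 0.014
grip_force: 20.0
```

```bash
python3 s2.py
```

```text
t 12.53 pos [ 0.5418 -0.165   0.2543] yaw 157.4 j7 87.0 f [2.57 2.48 0.08] m [ 0.543 -0.442 -0.348] w 0.014 20.0000041234307
[-0.379 -0.342 -0.371 -0.377 -0.422 -0.393] -0.3807429382188088
```

The torque rises 0.19 N m in 2°, close to 6 N m/rad, so this is the end stop (twist about 0.06 rad). Next I'll turn clockwise, back to the first position and on by three clicks, 80.1° in all.

Call:
servo_tool(
  increments=[
    [0,0,0,0,0,0,0.04],
    [0,0,0,0,0,0,0.05],
    [0,0,0,0,0,0,0.05],
    [0,0,0,0,0,0,0],
    [0,0,0,0,0,0,0],
  ],
)

```text
t: 13.25
tool_pos: [0.5418, -0.165, 0.2543]
tool_rot: [[-0.862, 0.508, 0.0], [0.508, 0.862, -0.0], [-0.0, 0.0, -1.0]]
force: [1.1, 2.8, -0.4]
grip_width: 0.0138
grip_force: 20.0
```

Call:
servo_tool(
  increments=[
    [0,0,0,0,0,0,0.09],
    [0,0,0,0,0,0,0.09],
    [0,0,0,0,0,0,0.09],
    [0,0,0,0,0,0,0.09],
    [0,0,0,0,0,0,0.06],
  ],
)

```text
t: 13.67
tool_pos: [0.5417, -0.1652, 0.2543]
tool_rot: [[-0.576, 0.818, -0.0], [0.818, 0.576, -0.0], [0.0, -0.0, -1.0]]
force: [1.7, 3.2, -0.7]
grip_width: 0.0139
grip_force: 20.0
```

Call:
servo_tool(
  increments=[
    [0,0,0,0,0,0,0.09],
    [0,0,0,0,0,0,0.09],
    [0,0,0,0,0,0,0.09],
    [0,0,0,0,0,0,0.09],
    [0,0,0,0,0,0,0.06],
  ],
)

```text
t: 14.08
tool_pos: [0.5415, -0.1653, 0.2543]
tool_rot: [[-0.192, 0.981, -0.001], [0.981, 0.192, -0.0], [0.0, -0.001, -1.0]]
force: [0.9, 3.0, -0.5]
grip_width: 0.0138
grip_force: 20.0
```

Call:
servo_tool(
  increments=[
    [0,0,0,0,0,0,0.09],
    [0,0,0,0,0,0,0.09],
    [0,0,0,0,0,0,0.09],
    [0,0,0,0,0,0,0.09],
    [0,0,0,0,0,0,0.055],
  ],
)

```text
t: 14.5
tool_pos: [0.5414, -0.1653, 0.2543]
tool_rot: [[0.22, 0.976, -0.001], [0.976, -0.22, 0.0], [-0.0, -0.001, -1.0]]
force: [0.2, 2.5, 1.2]
grip_width: 0.0135
grip_force: 20.0
```

```bash
python3 s2.py
```

```text
t 14.50 pos [ 0.5414 -0.1653  0.2543] yaw 77.3 j7 10.3 f [0.24 2.54 1.22] m [ 0.464 -0.065 -0.015] w 0.0135 19.998607055749744
[-0.009 -0.026  0.068 -0.026  0.031  0.003] 0.006796727917777144
```

Call:
servo_tool(
  increments=[
    [0.6,0,0,0,0,0,0],
    [0.6,0,0,0,0,0,0],
    [0.6,0,0,0,0,0,0],
    [0.6,0,0,0,0,0,0],
    [0.6,0,0,0,0,0,0],
  ],
)

```text
t: 15.22
tool_pos: [0.5416, -0.1656, 0.2542]
tool_rot: [[0.217, 0.976, 0.0], [0.976, -0.217, -0.0], [-0.0, 0.0, -1.0]]
force: [0.4, -0.0, -0.1]
grip_width: 0.0392
grip_force: 0.0
```

Call:
servo_tool(
  increments=[
    [0.6,0,0,-1.0,0,0,0],
    [0.6,0,0,-3.0,0,0,0],
    [0.6,0,0,-4.0,0,0,0],
    [0.6,0,0,-4.0,0,0,0],
    [0.6,0,0,-3.0,0,0,0],
  ],
)

```text
t: 15.63
tool_pos: [0.5417, -0.1658, 0.4084]
tool_rot: [[0.218, 0.976, 0.004], [0.976, -0.218, -0.001], [0.0, 0.004, -1.0]]
force: [0.3, -0.0, 0.9]
grip_width: 0.0521
grip_force: 0.0
```

```bash
python3 - <<'E'
from workcell import ctrl
from h import *
import cv2
s,R=st(ctrl)
w=ctrl.get_image('wrist');f=w['frame'];cv2.imwrite('pics/g.png',f)
q=f.astype(int);m=(q[...,2]>150)&(q[...,1]<90)&(q[...,0]<90)
n,l,S,c=cv2.connectedComponentsWithStats(m.astype(np.uint8))
i=1+S[1:,4].argmax();print(S[i],'red',ray(w,*c[i],.077))
print('shift to .525,-.022:',R.T@(np.array([.525,-.022,.29])-s['tool_pos'])*100)
E
```

```text
t 15.63 pos [ 0.5417 -0.1658  0.4084] yaw 77.4 j7 6.2 f [ 0.32 -0.01  0.85] m [-0.147 -0.063 -0.023] w 0.0521 0.0
[205  29  30  33 762] red [ 0.52520205 -0.02174464  0.077     ]
shift to .525,-.022: [13.67350044 -4.80395672 11.82897729]
```

View pics/g.png

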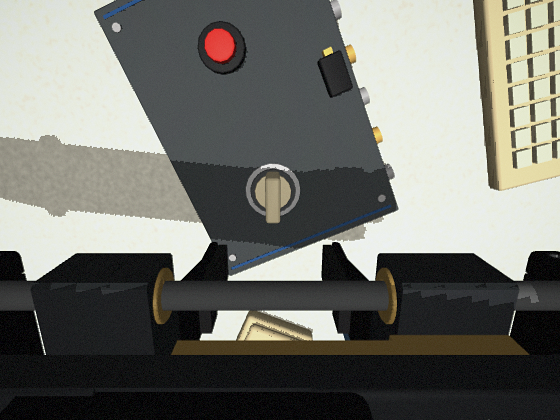

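The bar is upright in the wrist picture at column 273, rows 170 to 222, so the knob stayed at yaw 77.4° after letting go, three clicks from the stop position. The red button is at (220,45).

Call:
servo_tool(
  increments=[
    [0,2.74,-0.96,0,0,0,0],
    [0,2.74,-0.96,0,0,0,0],
    [0,2.74,-0.96,0,0,0,0],
    [0,2.74,-0.96,0,0,0,0],
    [0,2.74,-0.96,0,0,0,0],
  ],
)

```text
t: 16.1
tool_pos: [0.5241, -0.0201, 0.4049]
tool_rot: [[0.218, 0.976, 0.001], [0.976, -0.218, 0.0], [0.0, 0.001, -1.0]]
force: [0.3, 0.4, 0.5]
grip_width: 0.0267
grip_force: 0.0
```

Call:
servo_tool(
  increments=[
    [0,0,0,3,0,0,0],
    [0,0,0,3,0,0,0],
    [0,0,0,3,0,0,0],
    [0,0,0,2,0,0,0],
    [0,0,0,1,0,0,0],
  ],
)

```text
t: 16.52
tool_pos: [0.5234, -0.0211, 0.2818]
tool_rot: [[0.217, 0.976, -0.004], [0.976, -0.217, -0.001], [-0.002, -0.004, -1.0]]
force: [-0.2, 0.1, 0.3]
grip_width: 0.001
grip_force: 0.0
```

Call:
servo_tool(
  increments=[
    [0,0,0,0,0,0,0],
    [0,0,0,0,0,0,0],
    [0,0,0,0,0,0,0],
    [0,0,0,0,0,0,0],
    [0,0,0,0,0,0,0],
  ],
)

```text
t: 16.93
tool_pos: [0.5252, -0.0212, 0.2857]
tool_rot: [[0.217, 0.976, 0.003], [0.976, -0.217, 0.0], [0.001, 0.002, -1.0]]
force: [-0.5, -0.6, 0.7]
grip_width: 0.0007
grip_force: 0.0
```

```bash
cat >> s.py <<'E'
s=ctrl.get_state();print(np.array(s['tool_rot']).T@(np.array([.525,-.022,.259])-s['tool_pos'])*100)
E
python3 s.py
```

```text
t 16.93 pos [ 0.5252 -0.0212  0.2857] yaw 77.5 j7 -9.0 f [-0.53 -0.57  0.66] m [-0.085  0.026 -0.015] w 0.0007 0.0
[-0.08748533 -0.00665305  2.6675725 ]
```

Call:
servo_tool(
  increments=[
    [0,-0.08,0,1,0,0,0],
    [0,0,0,1,0,0,0],
    [0,0,0,0.6,0,0,0],
    [0,0,0,0.2,0,0,0],
    [0,0,0,0,0,0,0],
  ],
)

```text
t: 17.35
tool_pos: [0.5242, -0.0219, 0.2556]
tool_rot: [[0.217, 0.976, -0.002], [0.976, -0.217, -0.0], [-0.001, -0.002, -1.0]]
force: [-1.7, -0.5, 4.3]
grip_width: 0.0006
grip_force: 1.8
```

Call:
servo_tool(
  increments=[
    [0,0,0,0.15,0,0,0],
    [0,0,0,0.15,0,0,0],
    [0,0,0,0.1,0,0,0],
    [0,0,0,0,0,0,0],
    [0,0,0,0,0,0,0],
  ],
)

```text
t: 17.77
tool_pos: [0.5242, -0.022, 0.2535]
tool_rot: [[0.217, 0.976, -0.001], [0.976, -0.217, 0.001], [0.001, -0.001, -1.0]]
force: [-5.9, -0.4, 12.3]
grip_width: 0.0004
grip_force: 6.2
```

```bash
python3 s.py
```

```text
t 17.77 pos [ 0.5242 -0.022   0.2535] yaw 77.4 j7 -7.8 f [-5.86 -0.44 12.28] m [-0.076  1.421  0.027] w 0.0004 6.248051585862413
[ 0.01817892  0.07642345 -0.55044404]
```

Call:
servo_tool(
  increments=[
    [0,0,0,0.1,0,0,0],
    [0,0,0,0,0,0,0],
    [0,0,0,0,0,0,0],
    [0,0,0,0,0,0,0],
    [0,0,0,0,0,0,0],
  ],
)

```text
t: 18.18
tool_pos: [0.5242, -0.0221, 0.2534]
tool_rot: [[0.217, 0.976, -0.001], [0.976, -0.217, 0.001], [0.001, -0.001, -1.0]]
force: [-9.4, -0.3, 18.6]
grip_width: 0.0004
grip_force: 9.3
```

```bash
python3 - <<'E'
from workcell import ctrl
from h import *
import cv2
st(ctrl)
f=ctrl.get_image('wrist')['frame'];b=ctrl.get_image('side')['frame']
cv2.imwrite('pics/h.png',np.hstack([cv2.resize(f[180:330,180:380],(400,300)),cv2.resize(b[180:255,230:330],(400,300))]))
E
```

```text
t 18.18 pos [ 0.5242 -0.0221  0.2534] yaw 77.4 j7 -7.7 f [-9.37 -0.3  18.63] m [-0.085  2.045  0.068] w 0.0004 9.336272191721946
```

View pics/h.png

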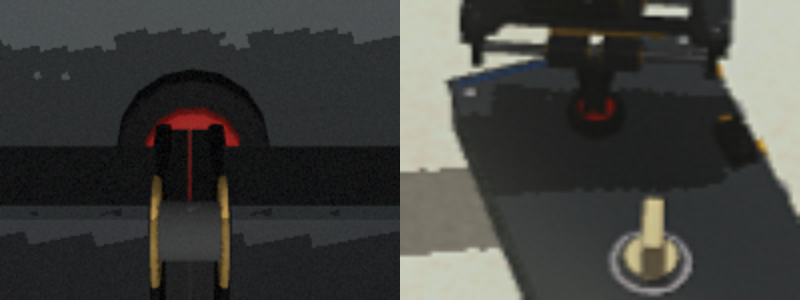

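The fingertips sit inside the red cap (wrist, about (190,130)), and the force climbs to 18 N with no further travel, so the button is bottomed. The side view shows the knob undisturbed. I'll lift off now.

Call:
servo_tool(
  increments=[
    [0,0,0,-0.5,0,0,0],
    [0,0,0,-1,0,0,0],
    [0,0,0,-3,0,0,0],
    [0,0,0,-4,0,0,0],
    [0,0,0,-4,0,0,0],
  ],
)

```text
t: 18.7
tool_pos: [0.5239, -0.0219, 0.3771]
tool_rot: [[0.218, 0.976, -0.002], [0.976, -0.218, -0.001], [-0.001, -0.001, -1.0]]
force: [1.9, 0.6, 0.4]
grip_width: 0.0005
grip_force: 0.0
```

Call:
servo_tool(
  increments=[
    [0,0,0,0,0,0,0],
    [0,0,0,0,0,0,0],
    [0,0,0,0,0,0,0],
    [0,0,0,0,0,0,0],
    [0,0,0,0,0,0,0],
  ],
)

```text
t: 19.12
tool_pos: [0.524, -0.0218, 0.3747]
tool_rot: [[0.217, 0.976, -0.003], [0.976, -0.217, -0.0], [-0.001, -0.003, -1.0]]
force: [0.0, 0.6, -0.0]
grip_width: 0.0004
grip_force: 0.0
```

```bash
python3 - <<'E'
from workcell import ctrl
from h import *
st(ctrl)
print(ctrl.sign_off())
E
```

```text
t 19.12 pos [ 0.524  -0.0218  0.3747] yaw 77.5 j7 -11.2 f [ 0.    0.63 -0.05] m [-0.118  0.087  0.012] w 0.0004 0.0
the job is handed in; nothing more can be done
None
```

The job is handed in, with no verdict shown: I turned the knob to its anticlockwise stop (peak about 0.42 N m, under the 0.6 limit) and three clicks back clockwise, then pressed the red button fully and lifted clear; I took no picture afterwards to confirm it came back up.

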